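Put up a blue colour tablet in the lidded porcelain pot with wooden tongs

ROBOT

A 6-joint arm with a two-finger parallel gripper is mounted at the origin on the work surface. World frame = base frame: x ahead of the robot, y to its left, z up, the work surface at z = 0. Lengths are in mm, angles in rad, forces in N, time in s.
With the tool pointing down it reaches from about 375 to 825 mm from the base axis. Payload 5.5 kg.
Tool frame: the origin (TCP) lies midway between the tips of the shut fingers; the grasp point (between the pads) lies 19 mm behind it; z points along the fingers, y is the line along which they close (so a half turn about z gives the same grasp; the last joint's range is limited). The gripper opens to 85 mm and grips with 20 to 120 N. Pads are 22 mm wide; open, the fingers measure 114 mm over their backs; the gripper's body (76 mm by 85 mm) begins 54 mm behind the grasp point. The pads swing forward as they close: fully open they stand 13 mm farther back than shut.
Start: joints at [-1.164, 0.314, -0.047, 1.21, 0, 1.571], TCP at [237.4, -551.032, 231.299] pointing down, gripper open.
Joint ranges: [-2.67, 2.67], [-0.69, 1.73], [-1.03, 1.25], [-2.08, 2.16], [-1.42, 1.45], [-3.14, 3.14]. Speed limits (rad/s): [2.39, 2.39, 3.01, 3.14, 3.14, 3.14].

INTERFACE

Orientations are given as a unit quaternion [w, x, y, z].
In Python, from workcell import readout, vision, finish_job gives the robot as it stands. The module is installed in compiled form; this text tells all that it offers.
- The arm moves only by the shell command python3 -m jog 'ROWS' [OPENING] [FORCE]. ROWS is JSON, a list of rows, each a list of 6 numbers: the shift along the tool's x, y, z scaled (see below), then the turn, a rotation vector about the tool's x, y, z scaled (see below). A call has 1 to 20 rows; each row shifts and turns the commanded pose from where the row before left it, along the tool's axes as they then stand; what a row does not reach is not made up. The controller multiplies each number of a shift by 0.025 m and each number of a turn by 5 degrees. A row lasts 1/8 s, in which the tool goes at most 62.5 mm and 10.7 degrees, less where a joint would pass 70% of its speed; a pose out of reach is approached as far as the arm can. A call with a number of a shift or a turn outside -1 to 1 is refused whole. A call with a gripper value outside its range is refused whole. OPENING is the opening, from 0 (shut) to 1 (fully open), set as the call begins (- or left out, the last holds). The fingers move at their own pace and stop on an object; FORCE is the grip in N (left out, the last holds). Time passes only in rows, so rows that do not move let the fingers close. It gives the time, the measured TCP pose, the force, the opening and the grip force at its end, in the units of the state.
- readout.sense(): the state, without advancing time (a new reading comes with each control period).
- vision.grab_frame(name): name is "scene" or "side" or "wrist"; returns (picture, depth): 480x640x3 uint8, red, green, blue; 480x640 float32, mm along the optical axis (not along the pixel's ray), 0 where there is no reading.
- vision.calibration(name): a dict with "camera_matrix" (3x3 intrinsics, pixels), "extrinsics" (4x4, takes a point from camera to world coordinates); the wrist camera has in their place "tool_from_camera" (4x4, takes a point from camera to tool coordinates, whose origin is the TCP and whose axes are the flange's). Camera axes: x right, y up, looking along -z (the intrinsics and any distortion apply to the point x, -y, -z); pixel columns grow to the right and rows downward; lengths in mm; the calibration is good to about 2 mm. A picture is of the moment at which its call begins: read the wrist's pose just before it. calibration takes no time and is no camera call.
- finish_job(): hands the job in; it is judged then, once.
The state is a dict: "clock": time; "joint_pos": joint angles; "qd": joint speeds; "effort": joint torques, N m; "eef_pos": TCP position; "eef_rot": TCP orientation; "wrist_force": force on the tool from outside, world axes, zero at the start; "moment": the same for the moment, N m; "finger_gap": finger opening in mm; "finger_force": force on a finger pad.
Only numpy, scipy, OpenCV 4.12 (cv2) and the standard library are available. Lean on these libraries where they do the work, as an engineer would, in place of code of your own. Each camera call takes 0.05 s, during which the arm holds its last target. There are 200 camera calls.

TASK

Take the wooden tongs from the white desk organiser and with them (never with the fingers) lift the blue colour tablet out of the porcelain tray and lay it gently, without dropping it, on the floor of the round porcelain pot. Stand the tongs back, tips down, in their compartment of the organiser, then set the lid gently on the pot so that it is seated all round and level, to keep the dust out. Leave the pot, the red and yellow tablets, the tape roll and the ink jar where they are.

Things in the scene. Friction and masses are not known exactly. Their poses are not given: they have to be found in the camera images.
- tongs: Wooden tongs, loose, 47 g, 143 mm long, standing tips down in the organiser's front compartment: two flat slats 18 mm wide (along x), 4 mm thick, 136 mm long, hinged to a head block at the top and sprung apart. Origin: midway between the tips, at the level they stand on; z up to the head; they open and close along y. Unsqueezed, the tips are 52 mm apart inside, 60 mm over the outside.
- tongs_grip (a point): Midway between the tongs' green grip pads, 98 mm above the tips, 45 mm below the end of the head. The pads (18 mm wide, 36 mm tall) are on the slats' outer faces, 80 to 116 mm above the tips: squeeze there, across y, fingers down. Over their outer faces: 36 mm at the middle and 41 mm at the lower ends when unsqueezed; 29 and 30 mm when the tips just touch a tablet.
- tongs_l (a joint): Closing angle of each slat (both move alike): 0 unsqueezed, 0.10 rad when the tips are 24 mm apart (touching a tablet), stop at 0.125 (18 mm apart). The spring pushes out at each pad's lower end with 3 N at 0 and 8 N at 0.10: squeezed by 2 to 6 mm the tongs are held firmly with the tips still open. The tips sink about 1 mm as they close.
- organiser: White desk organiser, fixed, 90 (x) x 92 (y) mm, walls 6 mm thick and 52 mm high. Origin: centre of its underside. The front compartment (towards its -x) for the tongs is 30 (x) x 80 (y) mm inside; the rear one (+x) is filled with pencil stubs that rise to 92 mm.
- tongs_place (a point): Centre of the floor of the organiser's front compartment (5 mm above the desk, 24 mm from the organiser's origin towards its -x): where the tongs stand; their opening direction y runs along the organiser's y.
- tray: White porcelain tray, fixed, 122 (x) x 90 (y) mm, with a 4 mm floor and walls and dividers 4 mm thick, rising to 12 mm. Three wells in a row along its x, each 35 (x) x 82 (y) mm inside, with one tablet lying flat in each. Origin: centre of its underside.
- tablet_blue: Blue colour tablet, a hard disc 24 mm in diameter and 11 mm thick, about 12 g, lying flat in one of the three wells (which one varies). Origin: centre of its underside; z is its axis.
- tablet_red: Red colour tablet like the blue one, to be left. Origin: centre of its underside.
- tablet_yellow: Yellow colour tablet like the blue one, to be left. Origin: centre of its underside.
- pot: White round porcelain pot, loose, about 0.3 kg, open at the top: 94 mm outside diameter, 84 mm inside, 42 mm high, floor 5 mm thick. Origin: centre of its underside; z is its axis.
- pot_floor (a point): Centre of the pot's inner floor, 5 mm above the desk.
- pot_rim (a point): Centre of the pot's rim plane, 42 mm above the desk.
- lid: Pot lid, loose, 0.11 kg, white with a blue knob, lying right way up on the desk. A flange 92 mm across and 4 mm thick rests on the rim; the lip under it, 79 mm across and 6 mm deep, goes inside the pot; the knob is 20 mm across, its top 33 mm above the origin, 23 mm above the flange. Origin: centre of the lip's underside; z up. Seated, it is 36 mm above the pot's origin.
- lid_seat (a point): Centre of the underside of the lid's flange, 6 mm above the lid's origin; it meets point pot_rim when the lid is seated.
- tape: Roll of yellow tape lying flat, loose, 64 mm in diameter and 18 mm high, bystander. Origin: centre of its underside.
- ink: Amber ink jar with a black cap, loose, 42 mm in diameter and 62 mm high, bystander. Origin: centre of its underside.
Things that resemble listed ones, but are neither listed nor needed, are in the scene too. Leave any black look-alike of the lid alone.

How it is judged (in metres and radians):
On the way, in this order (a step that is already met when the one before it is completed fails the run):
1. the blue tablet is held by the tongs, lifted clear of the tray (contact force between tongs and tablet_blue above 0.3 N and z of tablet_blue in the frame of tray above 0.03 m), for 0.1 s.
2. the blue tablet lies on the pot's floor and the tongs have let it go (horizontal distance between tablet_blue and pot_floor below 0.036 m and z of tablet_blue in the frame of pot_floor below 0.006 m and contact force between tongs and tablet_blue below 0.02 N), for 0.2 s.
At the end, for the whole second after the job is handed in: The blue tablet lies on the pot's floor; the tongs stand still, tips down, in the organiser's front compartment (within 20 mm of its middle, leaning under 0.35 rad); the lid rests on the pot, lip inside: centred within 4.5 mm, flange within 2 mm of the rim, level within 0.03 rad (horizontal distance between tablet_blue and pot_floor below 0.036 m and z of tablet_blue in the frame of pot_floor below 0.006 m and horizontal distance between tongs and tongs_place below 0.02 m and height (world z) of tongs below 0.015 m and angle between tongs's own z axis and vertical below 0.35 rad and linear speed of tongs below 0.02 m/s and horizontal distance between lid_seat and pot_rim below 0.0045 m and z of lid_seat in the frame of pot_rim between -0.003 and 0.002 m and angle between each of lid, pot's own z axis and vertical below 0.03 rad and linear speed of lid below 0.01 m/s); the robot touches nothing.
It fails at once if the fingers touch the blue tablet (contact force between the fingers and tablet_blue above 0.2 N).
It fails at once if the blue tablet is let go more than 15 mm above the pot's floor (horizontal distance between tablet_blue and pot_floor below 0.06 m and z of tablet_blue in the frame of pot_floor above 0.015 m and contact force between tongs and tablet_blue below 0.02 N).
It fails at once if the lid is let go more than 10 mm above its seat on the pot, or slammed onto it (over 100 N) ((horizontal distance between lid_seat and pot_rim below 0.05 m and z of lid_seat in the frame of pot_rim above 0.01 m and contact force between the fingers and lid below 0.02 N) or contact force between lid and pot above 100 N).
It fails at once if the pot is shifted by more than 30 mm (distance of pot from where it was at the start of the episode above 0.03 m).
It fails at once if the red or yellow tablet is moved by more than 10 mm, or the tape or the ink jar by more than 20 mm (distance of any of tablet_red, tablet_yellow from where it was at the start of the episode above 0.01 m or distance of any of tape, ink from where it was at the start of the episode above 0.02 m).
It also fails if it takes over 61 s, if anything falls off the work surface, if the arm or the gripper's body presses on something with over 40 N, if the wrist force passes 120 N, or if a joint passes its speed limit or range.

## Working session

There is one attempt and no reset: what is moved stays moved. The work goes in short steps, Python scripts to look and compute and a shell command to move; the robot and the scene stay as the last step left them, time stands still between calls to the robot, and variables do not carry over. Pictures are saved under pics/ and viewed, at most 13 in all, crops included, and the job is handed in when it is done.

```bash
mkdir -p pics
cat > h.py <<'E'
import numpy as np, cv2
from workcell import readout, vision
from scipy.spatial.transform import Rotation as R
def toolT():
    s=readout.sense(); T=np.eye(4); q=s['eef_rot']
    T[:3,:3]=R.from_quat([q[1],q[2],q[3],q[0]]).as_matrix(); T[:3,3]=s['eef_pos']; return T
def grab(n):
    T=toolT() if n=='wrist' else None
    c=vision.calibration(n); im,d=vision.grab_frame(n)
    E=np.array(c['extrinsics']) if T is None else T@np.array(c['tool_from_camera'])
    return im,d,np.array(c['camera_matrix']),E,c
def ray(K,E,u,v):
    d=np.linalg.inv(K)@np.array([u,v,1.]); d=np.array([d[0],-d[1],-d[2]])
    return E[:3,3],E[:3,:3]@d
def onplane(K,E,u,v,z):
    o,d=ray(K,E,u,v); return o+d*(z-o[2])/d[2]
def cloud(d,K,E):
    v,u=np.mgrid[0:d.shape[0],0:d.shape[1]]
    P=np.stack([(u-K[0,2])/K[0,0]*d,-(v-K[1,2])/K[1,1]*d,-d],-1)
    P=P@E[:3,:3].T+E[:3,3]; P[d<=0]=np.nan; return P
E
python3 - <<'E'
from h import *
s=readout.sense(); print(s)
for n in('scene','side'):
    im,d,K,E,c=grab(n); print(n,c.keys(),K.round(1).tolist(),E.round(2).tolist(),{k:c[k] for k in c if 'dist' in k})
    cv2.imwrite(f'pics/{n}0.png',im[...,::-1]); np.savez(f'{n}0.npz',im=im,d=d,K=K,E=E)
print(toolT().round(3)); print(vision.calibration('wrist'))
E
```

```text
{'clock': 0.0, 'joint_pos': array([-1.16399907e+00,  3.14230211e-01, -4.80733745e-02,  1.21020561e+00,
       -1.53128976e-05,  1.57080829e+00]), 'qd': array([-0.00104136,  0.00030594, -0.00038996,  0.00216096, -0.0013123 ,
        0.00059409]), 'effort': array([ 4.24222335e-04, -5.39591682e+01,  3.39750230e+01,  1.91457442e-02,
       -1.32465516e-04,  1.56986761e-05]), 'eef_pos': array([ 237.16814582, -550.50568634,  230.43456068]), 'eef_rot': array([-8.37230540e-04,  9.79386564e-01,  2.01993130e-01, -1.80502275e-04]), 'wrist_force': array([ 0.15916462,  0.40422226, -0.70901483]), 'moment': array([ 0.00606811, -0.00137791, -0.0037359 ]), 'finger_force': 0.0, 'finger_gap': 85.26375590969336}
scene dict_keys(['camera_matrix', 'extrinsics']) [[516.1, 0.0, 318.2], [0.0, 516.1, 244.0], [0.0, 0.0, 1.0]] [[-0.7, -0.45, 0.56, 1073.42], [0.72, -0.43, 0.55, 552.48], [-0.01, 0.79, 0.62, 744.61], [0.0, 0.0, 0.0, 1.0]] {}
side dict_keys(['camera_matrix', 'extrinsics']) [[455.9, 0.0, 327.3], [0.0, 455.9, 242.5], [0.0, 0.0, 1.0]] [[-0.96, 0.16, -0.22, 303.97], [-0.27, -0.49, 0.83, 710.21], [0.02, 0.86, 0.51, 580.9], [0.0, 0.0, 0.0, 1.0]] {}
[[ 9.18000e-01  3.96000e-01 -1.00000e-03  2.37206e+02]
 [ 3.96000e-01 -9.18000e-01  1.00000e-03 -5.50544e+02]
 [ 0.00000e+00 -2.00000e-03 -1.00000e+00  2.30522e+02]
 [ 0.00000e+00  0.00000e+00  0.00000e+00  1.00000e+00]]
{'camera_matrix': array([[341.43419702,   0.        , 321.91127848],
       [  0.        , 341.43419702, 242.20168937],
       [  0.        ,   0.        ,   1.        ]]), 'tool_from_camera': array([[-6.32162401e-04,  9.63044786e-01,  2.69340566e-01,
         6.72070400e+01],
       [ 9.99999800e-01,  6.11151895e-04,  1.61860612e-04,
         9.86851715e-01],
       [-8.72897881e-06,  2.69340614e-01, -9.63044980e-01,
        -1.43337180e+02],
       [ 0.00000000e+00,  0.00000000e+00,  0.00000000e+00,
         1.00000000e+00]])}
```

View pics/scene0.png

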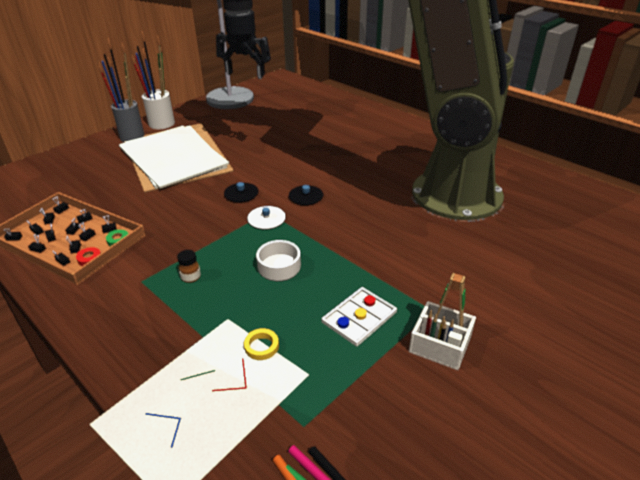

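View pics/side0.png

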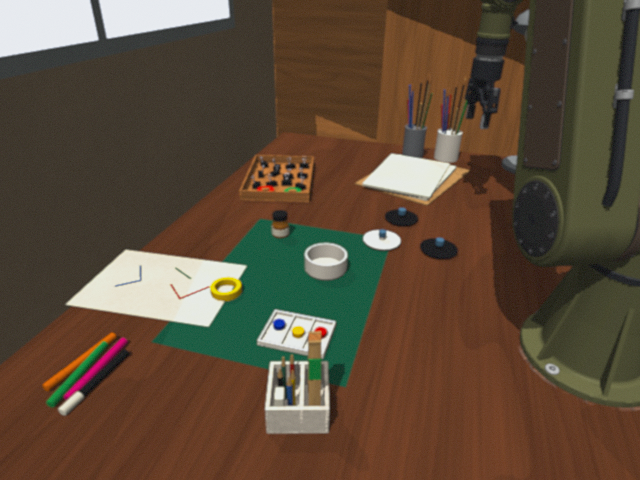

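The scene view shows the blue tablet at (344,322), yellow at (360,313), red at (370,300), the pot at (278,260), the tongs at (456,295) in the organiser at (443,335), the tape at (261,343) and the ink at (189,265). There are three lid candidates in it: white (266,216), black (241,192) and black (306,195). The white one with the blue knob fits the description. In the side view it is at (381,239), the tablet at (280,324) and the tongs at (315,370).

```bash
cat > m0.py <<'E'
from h import *
F={n:np.load(n+'0.npz') for n in('scene','side')}
def cents(n,lo,hi,amin=15):
    f=F[n]; m=cv2.inRange(cv2.cvtColor(f['im'],cv2.COLOR_RGB2HSV),lo,hi)
    P=cloud(f['d'],f['K'],f['E']); k,l,st,c=cv2.connectedComponentsWithStats(m)
    for i in range(1,k):
        if st[i,4]>=amin:
            p=np.nanmedian(P[l==i],0)
            if p[0]<1200 and abs(p[1])<800: print(n,st[i,4],c[i].round(1),st[i,:4],p.round(0))
for nm,lo,hi,a in(('blue',(112,130,60),(130,255,255),25),('red',(0,190,130),(5,255,255),25),('knob',(98,80,60),(112,255,255),8),('green',(55,120,60),(75,255,255),30),('white',(0,0,140),(180,50,255),120)):
    print(nm)
    for n in F: cents(n,lo,hi,a)
E
python3 m0.py
```

```text
blue
scene 97 [343.1 321.7] [338 317  11  11] [556. 104.  15.]
side 83 [278.8 323.8] [274 319  11  10] [552. 105.  14.]
red
scene 225 [ 86.7 254.3] [ 76 247  24  17] [ 804. -444.   19.]
scene 65 [369.5 299.6] [365 296  10   8] [476. 101.  16.]
side 26 [269.8 187.6] [265 185   9   6] [ 792. -460.   17.]
side 38 [321.7 330.6] [316 328  10   8] [469. 100.  14.]
knob
scene 45 [240.  185.6] [236 183   8   7] [ 395. -406.   31.]
scene 49 [305.7 188.2] [302 185   8   8] [ 287. -271.   32.]
scene 36 [265.6 210.9] [263 208   6   7] [ 426. -269.   31.]
scene 88 [167.9 423.2] [146 413  34  34] [908.  42.   4.]
side 47 [401.4 211.2] [398 208   8   7] [ 392. -405.   28.]
side 33 [382.  232.8] [380 230   5   7] [ 422. -268.   30.]
side 65 [439.2 241.5] [435 238  10   8] [ 284. -271.   28.]
side 85 [288.9 394.3] [286 386   6  19] [467. 281.  46.]
green
scene 3850 [217.1 271.2] [143 223 174 107] [ 629. -206.    2.]
scene 137 [114.5 235.5] [106 229  21  16] [ 727. -462.   19.]
scene 2509 [307.4 292.4] [235 247 149  83] [529. -15.   2.]
scene 33 [276.4 288.2] [270 282  12  13] [573. -71.   2.]
scene 3
[... 496 characters left out ...]
.8] [256 240  45  40] [ 519. -126.   24.]
scene 1915 [359.7 315.3] [322 287  75  59] [516. 116.   7.]
scene 867 [446.2 333.9] [410 302  66  67] [482. 288.  52.]
scene 17848 [196.8 407.2] [ 90 319 219 161] [860.  51.   2.]
scene 137 [258.7 345.4] [251 339  18  12] [700.  22.   3.]
side 3161 [416.2 169.6] [363 129  99  71] [ 378. -728.   19.]
side 549 [381.4 239.7] [363 230  38  20] [ 420. -268.    9.]
side 1115 [324.7 259.5] [304 242  44  37] [ 526. -137.   24.]
side 8097 [157.  287.1] [ 66 250 181  77] [843.  62.   1.]
side 1877 [293.6 331.7] [257 309  79  49] [525. 113.   5.]
side 2565 [294.8 407.5] [265 361  64  72] [457. 300.  39.]
side 210 [ 70.  402.2] [ 59 391  24  24] [789. 361.  13.]
```

```bash
python3 -m jog '[[0.3,-1,0,0,0,0.93],[0.3,-1,0,0,0,0.93],[0.4,-1,0,0,0,0.93],[0.4,-1,0,0,0,0.93],[0.5,-1,0,0,0,0.93],[0.7,-1,0,0,0,0],[0.7,-1,0,0,0,0],[0.7,-1,0,0,0,0],[0.7,-1,0,0,0,0],[0.7,-1,0,0,0,0],[0.7,-1,0,0,0,0],[0.7,-1,0,0,0,0],[0.7,-1,0,0,0,0],[0.7,-0.8,0,0,0,0],[0,0,0,0,0,0],[0,0,0,0,0,0]]' 0.75 20
cat > snap.py <<'E'
import sys
from h import *
n=sys.argv[1]; im,d,K,E,c=grab('wrist'); np.savez(n+'.npz',im=im,d=d,K=K,E=E); cv2.imwrite(f'pics/{n}.png',im[...,::-1])
s=readout.sense(); print(s['clock'],s['eef_pos'].round(1),s['joint_pos'].round(2),toolT()[:3,:3].round(3).tolist())
E
python3 snap.py w1
```

```text
clock: 2.1
eef_pos: [410.1, -200.1, 231.0]
eef_rot: [0.0, 1.0, 0.001, -0.0]
wrist_force: [0.2, -0.6, -0.5]
finger_gap: 63.7
finger_force: 0.0
2.15 [ 410.1 -200.3  231.1] [-0.45  0.04 -0.37  1.15 -0.    2.69] [[1.0, 0.0, -0.001], [0.0, -1.0, -0.0], [-0.001, 0.0, -1.0]]
```

View pics/w1.png

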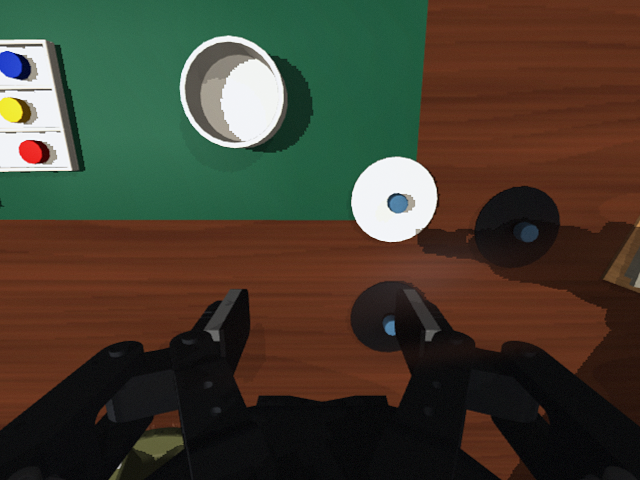

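Wrist view: white lid with blue knob at (396,200), the pot at (235,92), the tablets at left (blue 14,65), and the black look-alikes at (517,228) and (390,315). With this wrist yaw j6 would run out of range on the organiser side, so I turn the tool half round on the way.

```bash
python3 -m jog '[[0,-0.43,0,0,0,-1],[0.04,-0.43,0,0,0,-1],[0.07,-0.42,0,0,0,-1],[0.11,-0.42,0,0,0,-1],[0.15,-0.40,0,0,0,-1],[0.18,-0.39,0,0,0,-1],[0.21,-0.37,0,0,0,-1],[0.25,-0.35,0,0,0,-1],[0.28,-0.33,0,0,0,-1],[0.30,-0.30,0,0,0,-1],[0.33,-0.28,0,0,0,-1],[0.35,-0.25,0,0,0,-1],[0.37,-0.21,0,0,0,-1],[0.39,-0.18,0,0,0,-1],[0.40,-0.15,0,0,0,-1],[0.42,-0.11,0,0,0,-1],[0.42,-0.07,0,0,0,-1],[0.43,-0.04,0,0,0,-1]]' | head -2
python3 -m jog '[[0.43,0,0,0,0,-1],[0.43,0.04,0,0,0,-1],[0.42,0.07,0,0,0,-1],[0.42,0.11,0,0,0,-1],[0.40,0.15,0,0,0,-1],[0.39,0.18,0,0,0,-1],[0.37,0.21,0,0,0,-1],[0.35,0.25,0,0,0,-1],[0.33,0.28,0,0,0,-1],[0.30,0.30,0,0,0,-1],[0.28,0.33,0,0,0,-1],[0.25,0.35,0,0,0,-1],[0.21,0.37,0,0,0,-1],[0.18,0.39,0,0,0,-1],[0.15,0.40,0,0,0,-1],[0.11,0.42,0,0,0,-1],[0.07,0.42,0,0,0,-1],[0.04,0.43,0,0,0,-1],[0,0,0,0,0,0]]'
python3 snap.py w2
```

```text
clock: 4.4
eef_pos: [410.2, -7.3, 231.3]
clock: 6.78
eef_pos: [410.4, 186.0, 231.2]
eef_rot: [-0.0, 0.0, 1.0, -0.0]
wrist_force: [0.1, 0.5, -0.3]
finger_gap: 64.3
finger_force: 0.0
6.825 [410.3 185.7 231.2] [ 0.43  0.03 -0.39  1.15 -0.    0.43] [[-1.0, 0.001, -0.0], [0.001, 1.0, -0.0], [0.0, -0.0, -1.0]]
```

View pics/w2.png

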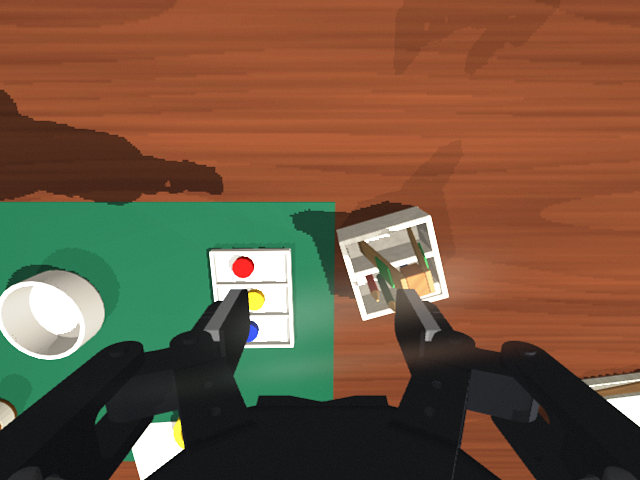

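Wrist view 2: the organiser rim spans (338,230) to (448,297) and is turned about 15°. The tongs' head is at (418,275) with its green pads, and the tray is at (252,300) with the blue tablet at (250,331), partly hidden by a finger. Next I measure them from the depth of several views.

```bash
cat > m1.py <<'E'
from h import *
def rect(p,nm):
    r=cv2.minAreaRect(p[:,:2].astype(np.float32)); print(nm,len(p),np.round(r[0],1),np.round(r[1],1),round(r[2],1),'z',np.nanmedian(p[:,2]).round(1))
for n in('w2','scene0','side0'):
    f=np.load(n+'.npz'); P=cloud(f['d'],f['K'],f['E']); x,y,z=P[...,0],P[...,1],P[...,2]
    hsv=cv2.cvtColor(f['im'],cv2.COLOR_RGB2HSV); w=cv2.inRange(hsv,(0,0,120),(180,60,255))>0
    box=(x>380)&(x<540)&(y>215)&(y<350)
    print(n); rect(P[box&w&(z>47)&(z<57)],'org rim')
    m=box&(z>136)&(z<156); 
    if m.sum()>3: rect(P[m],'head')
    m=box&(cv2.inRange(hsv,(45,90,30),(85,255,255))>0)&(z>70)&(z<135)
    k,l,st,c=cv2.connectedComponentsWithStats(m.astype(np.uint8))
    for i in range(1,k):
        if st[i,4]>8: q=P[l==i]; print(' pad',st[i,4],c[i].round(0),q.min(0).round(0),q.max(0).round(0),np.median(q,0).round(1))
    m=w&(x>420)&(x<610)&(y>30)&(y<170)&(z>9)&(z<16); rect(P[m],'tray')
    for nm,lo,hi in(('blue',(112,130,60),(130,255,255)),('red',(0,190,100),(6,255,255)),('yel',(22,150,100),(32,255,255))):
        m=(cv2.inRange(hsv,lo,hi)>0)&(x>420)&(x<610)&(y>30)&(y<170); 
        v,u=np.nonzero(m&(z>12)) 
        if len(u): print(nm,len(u),P[v,u].mean(0).round(1),'top z',np.median(z[v,u]).round(1))
E
python3 m1.py
```

```text
w2
org rim 2024 [460.9 257.4] [90.7 92.1] 17.0 z 52.5
head 802 [437.2 252.4] [18.9 22.8] 18.7 z 148.0
 pad 40 [423. 254.] [423. 263.  88.] [432. 269. 122.] [424.3 266.1 115.5]
 pad 165 [384. 270.] [433. 231.  88.] [450. 242. 123.] [438.4 235.2 108.8]
tray 1518 [514.1 103.9] [122.7  89.9] 0.6 z 12.4
blue 124 [552.1 102.4  17.5] top z 15.6
red 301 [471.   95.9  15.8] top z 15.9
yel 238 [509.7 108.3  20.4] top z 15.7
scene0
org rim 705 [462.  262.2] [92.2 91.7] 16.9 z 52.3
head 168 [437.7 257.3] [21.9 23. ] 20.8 z 147.3
 pad 47 [463. 299.] [424. 270.  90.] [442. 279. 123.] [437.4 274.9 107.8]
tray 668 [514.2 108. ] [125.4  92.2] 0.7 z 12.2
blue 83 [554.9 102.3  15.6] top z 15.4
red 64 [475.4 101.4  15.9] top z 15.8
yel 79 [514.6 111.4  15.8] top z 15.9
side0
org rim 977 [460.6 261.9] [89.8 94.4] 17.1 z 51.5
head 233 [437.  257.8] [17.9 25.3] 21.4 z 146.8
 pad 258 [315. 369.] [423. 246.  84.] [450. 279. 121.] [431.8 273.8 103.3]
tray 551 [513.5 108.2] [122.5  92.3] 0.8 z 11.1
blue 74 [552.  103.3  14.2] top z 14.0
red 41 [470.   99.8  14.4] top z 14.4
yel 80 [511.8 112.   14.3] top z 14.2
```

```bash
cat > m2.py <<'E'
from h import *
def circ(p,nm):
    c,r=cv2.minEnclosingCircle(p[:,:2].astype(np.float32)); e=cv2.fitEllipse(cv2.convexHull(p[:,:2].astype(np.float32)))
    print(nm,len(p),'mec',np.round(c,1),round(r,1),'ell',np.round(e[0],1),np.round(e[1],1),'z',np.median(p[:,2]).round(1))
import sys
for n in sys.argv[1:]:
    f=np.load(n+'.npz'); P=cloud(f['d'],f['K'],f['E']); x,y,z=P[...,0],P[...,1],P[...,2]
    hsv=cv2.cvtColor(f['im'],cv2.COLOR_RGB2HSV); w=cv2.inRange(hsv,(0,0,110),(180,60,255))>0
    print(n)
    for nm,b in (('lid',(np.hypot(x-425,y+268)<60)&w&(z>5)&(z<16)),('pot rim',(np.hypot(x-522,y+132)<65)&(z>39)&(z<46)),
      ('knob',(np.hypot(x-425,y+268)<60)&(cv2.inRange(hsv,(95,70,50),(115,255,255))>0)&(z>29))):
        if b.sum()>8: circ(P[b],nm)
    m=w&(x>420)&(x<610)&(y>30)&(y<170)&(z>9)&(z<16); 
    if m.sum()>50: print('tray',cv2.minAreaRect(P[m][:,:2].astype(np.float32)), P[m].min(0),P[m].max(0))
    for nm,lo,hi in(('blue',(112,130,60),(130,255,255)),('red',(0,190,100),(6,255,255)),('yel',(22,150,100),(32,255,255))):
        m=(cv2.inRange(hsv,lo,hi)>0)&(x>420)&(x<610)&(y>30)&(y<170); 
        q=P[m&(z>13.5)&(z<17)]
        if len(q)>10: circ(q,nm)
E
python3 m2.py w1 w2 scene0 side0
```

```text
w1
lid 5334 mec [ 422.1 -278.2] 46.0 ell [ 422.2 -278. ] [90.8 91.3] z 10.8
pot rim 2030 mec [ 523.3 -119.7] 46.9 ell [ 523.2 -119.7] [93.2 93.4] z 42.4
knob 299 mec [ 412.2 -260.2] 29.9 ell [ 413.6 -260.5] [24.2 60.8] z 33.5
tray ((513.8929443359375, 96.00144958496094), (76.0772705078125, 122.16561126708984), 89.7032470703125) [452.97992397  58.01348849   9.03780424] [574.95211597 134.35578076  15.98909761]
blue 461 mec [553.6  95.9] 12.1 ell [553.2  95.6] [22.1 23.2] z 15.7
red 377 mec [472.6  94.8] 11.4 ell [472.7  94.8] [22.1 22.4] z 15.7
yel 421 mec [513.2 105.3] 11.7 ell [512.8 105.1] [22.3 22.5] z 15.6
w2
pot rim 1409 mec [ 523.2 -120.4] 47.9 ell [ 523.5 -119.8] [93.  94.8] z 42.2
tray ((514.0680541992188, 103.85826110839844), (122.65026092529297, 89.91333770751953), 0.556670069694519) [452.40967106  58.46984872   9.00953087] [574.96479609 149.11308637  15.88339087]
blue 109 mec [553.3  98.4] 11.1 ell [553.5  98.3] [17.6 22. ] z 15.6
red 279 mec [471.7  95.5] 11.1 ell [471.4  95.7] [21.1 21.6] z 15.8
yel 218 mec [511.5 106.2] 10.9 ell [511.6 106.9] [19.3 21.9] z 15.7
scene0
li
[... 521 characters left out ...]
[17.4 19.9] z 15.5
yel 63 mec [513.9 111.5] 11.3 ell [513.9 111.3] [20.  22.9] z 15.7
side0
lid 506 mec [ 420.9 -273.4] 47.9 ell [ 421.8 -273.5] [89.9 94.5] z 8.9
pot rim 195 mec [ 523.7 -114.7] 47.7 ell [ 523.3 -115. ] [92.1 94.9] z 40.7
knob 22 mec [ 422.7 -270.8] 8.8 ell [ 421.8 -271.5] [12.6 17.3] z 31.5
tray ((513.4861450195312, 108.18670654296875), (122.54788208007812, 92.32160949707031), 0.8328713178634644) [452.38976688  61.16730596   9.00695424] [575.27710362 154.50601515  14.9518974 ]
blue 53 mec [552.9 102.6] 11.6 ell [552.5 102.7] [19.  22.7] z 14.5
red 33 mec [471.6 101.5] 9.1 ell [471.2 100.1] [14.3 18.5] z 14.7
yel 60 mec [512.  111.9] 10.6 ell [512.1 111.9] [20.2 20.9] z 14.7
```

Both wrist views, taken with opposite yaw, agree with each other (pot y −119.7 and −119.8). The fixed cameras read y about 4.5 mm higher, so I trust the wrist camera. Now I go over the tongs, with yaw +18°.

```bash
python3 -m jog '[[-0.36,0.89,0,0,0,0],[-0.36,0.89,0,0,0,0],[-0.36,0.89,0.5,0,0,0],[0,0,0.5,0,0,-0.9],[0,0,0.5,0,0,-0.9],[0,0,0.5,0,0,-0.9],[0,0,0.4,0,0,-0.9],[0,0,0,0,0,0],[0,0,0,0,0,0]]'
python3 snap.py w3; sed -i "s/('w2','scene0','side0')/__import__('sys').argv[1:]/" m1.py; python3 m1.py w3
python3 - <<'E'
from h import *
im=cv2.imread('pics/w3.png'); cv2.imwrite('pics/w3c.png',cv2.resize(im[130:430,120:520],None,fx=2,fy=2))
E
```

```text
clock: 7.95
eef_pos: [437.6, 253.7, 171.6]
eef_rot: [0.0, -0.156, 0.988, 0.0]
wrist_force: [0.3, 0.4, 0.1]
finger_gap: 64.1
finger_force: 0.0
8.0 [437.7 253.6 171.7] [ 0.53  0.17 -0.37  1.03  0.    0.21] [[-0.951, -0.309, 0.001], [-0.309, 0.951, 0.0], [-0.001, 0.0, -1.0]]  File "m1.py", line 4
    for n in__import__('sys').argv[1:]:
          ^^^^^^^^^^^^
SyntaxError: invalid syntax
```

View pics/w3c.png

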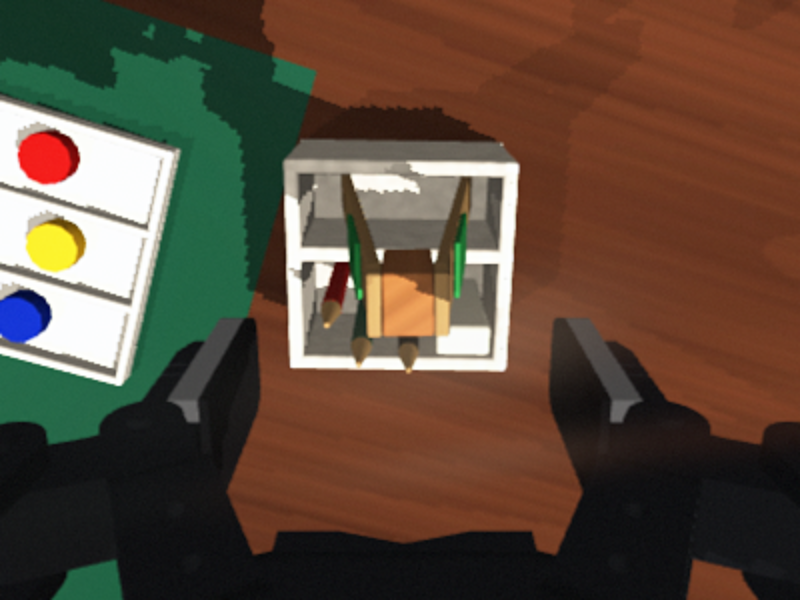

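The crop shows the organiser square to the tool and the tongs' head at crop (408,295), midway between the fingers at 258 and 555. The green pads at (355,255) and (460,255) both face the fingers.

```bash
sed -i "s/in__import/in __import/" m1.py; python3 m1.py w3
python3 - <<'E'
from h import *
f=np.load('w3.npz');P=cloud(f['d'],f['K'],f['E']);T=np.eye(4);T=toolT()
q=P[(P[...,2]>146.5)&(P[...,2]<150)&(abs(P[...,0]-437)<25)&(abs(P[...,1]-252)<25)]
t=(q-T[:3,3])@T[:3,:3]; print('head in tool',t.min(0).round(1),t.max(0).round(1),cv2.minAreaRect(t[:,:2].astype(np.float32)))
E
```

```text
w3
org rim 2853 [460.8 257.6] [90.1 91.7] 17.2 z 52.5
head 1605 [437.2 253. ] [18.9 23.3] 18.5 z 148.1
 pad 185 [349. 257.] [423. 264.  88.] [441. 275. 123.] [429.8 268.1 114.3]
 pad 188 [297. 258.] [434. 232.  89.] [451. 243. 128.] [439.1 237.1 120.1]
tray 3122 [514.2 104.3] [122.8  90.5] 0.5 z 12.3
blue 462 [552.   97.3  15.6] top z 15.7
red 531 [471.6  96.2  15.6] top z 15.7
yel 474 [511.7 106.4  15.7] top z 15.8
head in tool [ -8.9 -11.5  21.7] [ 9.9 10.6 25.2] ((0.48689937591552734, -0.43802928924560547), (22.065814971923828, 18.70429039001465), 89.50499725341797)
```

```bash
python3 -m jog '[[0,0,0.9,0,0,0],[0,0,0.9,0,0,0],[0,0,0.9,0,0,0],[0,0,0.7,0,0,0],[0,0,0.15,0,0,0],[0,0,0,0,0,0],[0,0,0,0,0,0]]'
python3 -m jog '[[0,0,0,0,0,0],[0,0,0,0,0,0],[0,0,0,0,0,0],[0,0,0,0,0,0],[0,0,0,0,0,0],[0,0,0,0,0,0]]' 0.43 20
```

```text
clock: 8.88
eef_pos: [437.9, 253.7, 83.5]
eef_rot: [0.001, -0.157, 0.988, 0.0]
wrist_force: [-0.5, 0.3, 0.4]
finger_gap: 63.8
finger_force: 0.0
clock: 9.62
eef_pos: [438.0, 253.4, 83.4]
eef_rot: [0.001, -0.157, 0.988, 0.0]
wrist_force: [0.4, -0.5, 6.4]
finger_gap: 36.9
finger_force: 7.9
```

```bash
python3 -m jog '[[0,0,-0.3,0,0,0],[0,0,-0.6,0,0,0],[0,0,-0.9,0,0,0],[0,0,-0.9,0,0,0],[0,0,-0.9,0,0,0],[0,0,-0.6,0,0,0],[0,0,-0.3,0,0,0],[0,0,0,0,0,0]]' 0.43 20
python3 -m jog '[[-0.1,-0.3,0,0,0,0],[-0.2,-0.6,0,0,0,0],[-0.25,-0.75,0,0,0,0],[-0.28,-0.85,0,0,0,0],[-0.28,-0.85,0,0,0,0],[-0.28,-0.85,0,0,0,0],[-0.28,-0.85,0,0,0,0],[-0.28,-0.85,0,0,0,0],[-0.25,-0.75,0,0,0,0],[-0.23,-0.5,0,0,0,0],[0,-0.22,0,0,0,0],[0,0,0,0,0,0.87],[0,0,0,0,0,0.87],[0,0,0,0,0,0.87],[0,0,0,0,0,0.87],[0,0,0,0,0,0],[0,0,0,0,0,0]]'
python3 snap.py w4; python3 m2.py w4
```

```text
clock: 10.62
eef_pos: [437.3, 253.3, 195.3]
eef_rot: [0.0, -0.157, 0.988, 0.0]
wrist_force: [-0.0, -0.4, -1.1]
finger_gap: 37.0
finger_force: 4.7
clock: 12.75
eef_pos: [551.9, 97.1, 195.1]
eef_rot: [-0.0, -0.007, 1.0, 0.0]
wrist_force: [-0.1, 0.1, -0.1]
finger_gap: 37.0
finger_force: 4.7
12.8 [551.9  97.  195.1] [ 0.17  0.26 -0.21  1.11  0.    0.16] [[-1.0, -0.013, -0.0], [-0.013, 1.0, 0.0], [0.0, 0.0, -1.0]]
w4
pot rim 2334 mec [ 523.9 -120.2] 47.7 ell [ 523.7 -120. ] [93.4 94.7] z 42.3
tray ((514.6197509765625, 104.09465026855469), (121.83409881591797, 89.85836029052734), 0.6464648842811584) [453.34338645  58.65201733   9.02295761] [575.61459761 149.54027578  15.9602364 ]
blue 405 mec [552.9  96.4] 11.5 ell [552.8  96.5] [22.2 22.8] z 15.7
red 474 mec [472.4  95.5] 11.3 ell [472.5  95.5] [22.  22.2] z 15.8
yel 448 mec [512.5 105.6] 11.5 ell [512.4 105.5] [22.  22.7] z 15.7
```

View pics/w4.png

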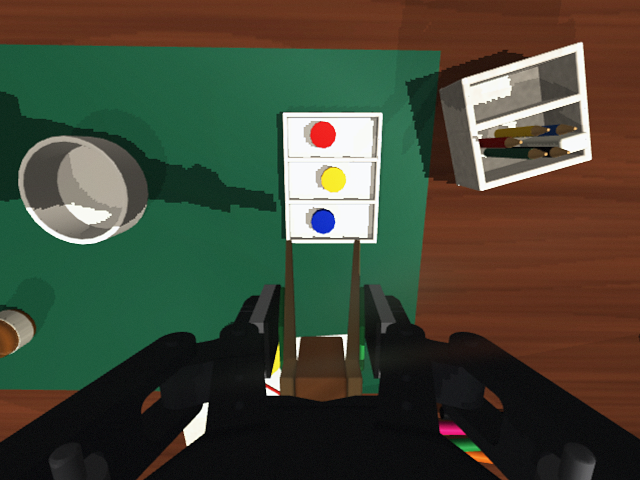

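The tongs hang between the fingers with their tips at about (290,243) and (355,243). The blue tablet is at (322,221) and the tray is clear. Next I check for tongs tilt and tip depth in the tool frame.

```bash
cat > tips.py <<'E'
import sys
from h import *
f=np.load(sys.argv[1]+'.npz');C=vision.calibration('wrist')
P=cloud(f['d'],f['K'],np.array(C['tool_from_camera']))
m=(abs(P[...,0])<25)&(abs(P[...,1])<45)&(P[...,2]>-25)&(P[...,2]<90)
q=P[m]
for a in range(-10,90,10):
    s=q[(q[:,2]>a)&(q[:,2]<a+10)]
    for sg in(-1,1):
        r=s[s[:,1]*sg>0]
        if len(r)>3: print(a,sg,len(r),r.min(0).round(1),r.max(0).round(1))
print('max z',np.sort(q[:,2])[-5:].round(1))
E
python3 tips.py w4
```

```text
-10 -1 205 [  6.2 -32.4 -10. ] [ 12.1 -13.7  -0.4]
-10 1 215 [ -0.3  10.6 -10. ] [11.9 28.1 -0. ]
0 -1 65 [  8.3 -18.9   0.2] [  9.4 -14.9   9.9]
0 1 61 [ 8.5 11.9  0.1] [ 9.6 15.9  9.8]
10 -1 57 [  8.2 -20.1  10.1] [  9.3 -15.8  19.9]
10 1 54 [ 8.1 12.6 10.1] [ 9.5 16.9 19.6]
20 -1 48 [  7.9 -21.   20.1] [  9.4 -16.6  30. ]
20 1 48 [ 8.1 14.  20.4] [ 9.5 18.5 29.8]
30 -1 42 [  8.1 -22.   30. ] [  9.1 -17.4  39.4]
30 1 46 [ 8.1 14.8 30. ] [ 9.4 19.4 39.8]
40 -1 37 [  8.1 -23.2  40.3] [  9.1 -18.8  49.9]
40 1 36 [ 8.2 16.3 40.1] [ 9.3 20.5 50. ]
50 -1 33 [  8.1 -23.8  50.3] [  9.1 -19.7  59.9]
50 1 35 [ 8.2 17.2 50.6] [ 9.2 21.5 59.9]
60 -1 29 [  7.7 -25.   60.1] [  9.  -20.6  69.5]
60 1 27 [ 8.3 18.2 61. ] [ 9.3 22.6 69. ]
70 -1 19 [  8.1 -25.4  70.4] [  8.9 -21.5  77.2]
70 1 18 [ 8.4 19.6 70.1] [ 9.2 23.3 76.5]
max z [76.5 76.6 76.7 77.1 77.2]
```

```bash
python3 -m jog '[[-0.02,0.03,0.5,0,0,0],[0,0,0.8,0,0,0],[0,0,0.9,0,0,0],[0,0,0.9,0,0,0],[0,0,0.7,0,0,0],[0,0,0.4,0,0,0],[0,0,0.22,0,0,0],[0,0,0,0,0,0],[0,0,0,0,0,0]]'
python3 -m jog '[[0,0,0,0,0,0],[0,0,0,0,0,0]]' 0.39 30
python3 -m jog '[[0,0,0,0,0,0],[0,0,0,0,0,0]]' 0.35 40
python3 -m jog '[[0,0,0,0,0,0],[0,0,0,0,0,0],[0,0,0,0,0,0],[0,0,0,0,0,0]]' 0.28 40
```

```text
clock: 13.92
eef_pos: [553.1, 97.7, 85.2]
eef_rot: [0.001, -0.006, 1.0, 0.0]
wrist_force: [-0.5, -0.1, 0.0]
finger_gap: 37.0
finger_force: 4.7
clock: 14.18
eef_pos: [552.8, 97.7, 84.9]
eef_rot: [0.0, -0.006, 1.0, 0.0]
wrist_force: [0.4, 0.9, 0.3]
finger_gap: 33.2
finger_force: 6.1
clock: 14.42
eef_pos: [552.6, 97.6, 84.6]
eef_rot: [0.0, -0.006, 1.0, 0.0]
wrist_force: [-0.4, -0.4, -1.1]
finger_gap: 30.0
finger_force: 7.6
clock: 14.92
eef_pos: [552.7, 97.7, 84.7]
eef_rot: [0.0, -0.006, 1.0, 0.0]
wrist_force: [-0.1, -0.1, 2.2]
finger_gap: 28.0
finger_force: 39.4
```

```bash
python3 -m jog '[[0,0,-0.2,0,0,0],[0,0,-0.5,0,0,0],[0,0,-0.7,0,0,0],[0,0,-0.7,0,0,0],[0,0,-0.5,0,0,0],[0,0,-0.2,0,0,0],[0,0,0,0,0,0]]'
python3 -m jog '[[0,-0.2,0,0,0,0],[0.1,-0.5,0,0,0,0],[0.12,-0.7,0,0,0,0],[0.12,-0.8,0,0,0,0],[0.12,-0.8,0,0,0,0],[0.12,-0.8,0,0,0,0],[0.12,-0.8,0,0,0,0],[0.12,-0.8,0,0,0,0],[0.12,-0.8,0,0,0,0],[0.12,-0.8,0,0,0,0],[0.1,-0.7,0,0,0,0],[0.1,-0.5,0,0,0,0],[0.02,-0.3,0,0,0,0],[0,-0.17,0,0,0,0],[0,0,0,0,0,0],[0,0,0,0,0,0]]'
python3 snap.py w5; python3 m2.py w5; python3 tips.py w5 | tail -5
```

```text
clock: 15.8
eef_pos: [552.7, 97.7, 154.7]
eef_rot: [0.0, -0.006, 1.0, 0.0]
wrist_force: [0.1, 0.5, -0.2]
finger_gap: 28.3
finger_force: 39.6
clock: 17.8
eef_pos: [523.1, -119.0, 154.5]
eef_rot: [-0.0, -0.006, 1.0, 0.0]
wrist_force: [-1.0, 0.7, -0.9]
finger_gap: 28.1
finger_force: 39.6
17.85 [ 523.1 -119.   154.5] [-0.22  0.24 -0.33  1.01  0.   -0.24] [[-1.0, -0.012, -0.0], [-0.012, 1.0, 0.0], [0.0, 0.0, -1.0]]
w5
lid 10611 mec [ 422.7 -278.9] 46.4 ell [ 422.4 -278.6] [91.  92.1] z 10.8
pot rim 2268 mec [ 523.8 -120.2] 47.0 ell [ 523.5 -120.1] [93.  93.4] z 42.5
knob 629 mec [ 422.5 -277.8] 9.8 ell [ 422.5 -277.7] [18.8 19.1] z 33.5
tray ((514.3828125, 103.69806671142578), (121.64845275878906, 91.68287658691406), 0.6489880084991455) [453.20011645  57.75735504   9.00787227] [575.34520828 149.51250327  15.70609588]
red 599 mec [472.1  94.8] 12.2 ell [472.5  94.6] [22.  23.7] z 15.8
yel 420 mec [512.2 105.5] 11.9 ell [512.2 105.4] [21.5 23.3] z 15.7
60 -1 527 [-11.9 -16.8  60.2] [11.3 -0.6 70. ]
60 1 440 [-11.5   0.   60.1] [11.1 14.2 70. ]
70 -1 113 [-11.5 -16.7  70. ] [11.6 -0.6 79.8]
70 1 99 [-12.5   0.   70. ] [11.3 14.6 78.6]
max z [78.6 78.6 78.6 79.  79.8]
```

View pics/w5.png

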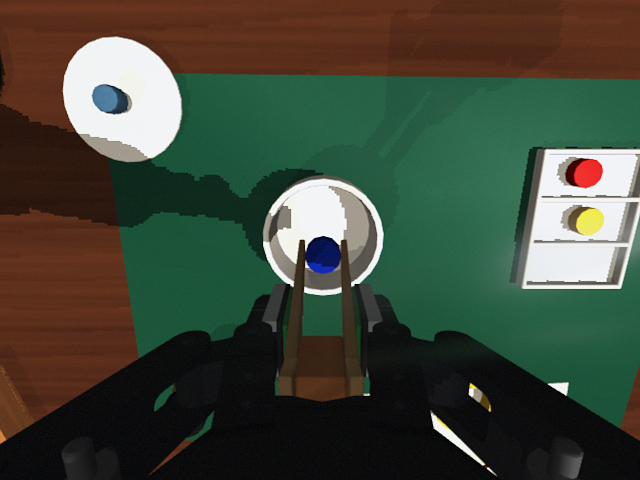

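The tablet is held between the tips at (323,254), above the middle of the pot at (323,238), and the lid is at (122,98).

```bash
python3 -m jog '[[0,0,0.3,0,0,0],[0,0,0.6,0,0,0],[0,0,0.7,0,0,0],[0,0,0.5,0,0,0],[0,0,0.3,0,0,0],[0,0,0.2,0,0,0],[0,0,0.12,0,0,0],[0,0,0,0,0,0],[0,0,0,0,0,0]]'
```

```text
clock: 18.98
eef_pos: [523.3, -119.5, 86.9]
eef_rot: [0.0, -0.006, 1.0, -0.0]
wrist_force: [0.6, 0.4, -0.6]
finger_gap: 28.4
finger_force: 39.6
```

```bash
python3 -m jog '[[0,0,0.03,0,0,0],[0,0,0.02,0,0,0],[0,0,0,0,0,0],[0,0,0,0,0,0]]'
python3 -m jog '[[0,0,0,0,0,0],[0,0,0,0,0,0],[0,0,0,0,0,0]]' 0.36 40
python3 -m jog '[[0,0,0,0,0,0],[0,0,0,0,0,0],[0,0,0,0,0,0]]' 0.43 20
```

```text
clock: 19.48
eef_pos: [523.4, -119.5, 85.7]
eef_rot: [0.0, -0.006, 1.0, -0.0]
wrist_force: [-1.1, 0.2, 4.4]
finger_gap: 28.2
finger_force: 40.0
clock: 19.85
eef_pos: [522.8, -119.4, 85.0]
eef_rot: [-0.0, -0.006, 1.0, 0.0]
wrist_force: [1.0, 0.0, -0.9]
finger_gap: 30.7
finger_force: 7.3
clock: 20.23
eef_pos: [523.0, -119.5, 85.3]
eef_rot: [-0.0, -0.006, 1.0, 0.0]
wrist_force: [0.1, -1.1, -0.3]
finger_gap: 36.8
finger_force: 4.7
```

```bash
python3 -m jog '[[0,0,-0.2,0,0,0],[0,0,-0.5,0,0,0],[0,0,-0.8,0,0,0],[0,0,-0.9,0,0,0],[0,0,-0.9,0,0,0],[0,0,-0.7,0,0,0],[0,0,-0.4,0,0,0],[0,0,0,0,0,0]]'
python3 -m jog '[[0,0.3,0,0,0,0],[0.1,0.6,0,0,0,0],[0.2,0.9,0,0,0,0],[0.23,1,0,0,0,0],[0.23,1,0,0,0,0],[0.23,1,0,0,0,0],[0.23,1,0,0,0,0],[0.23,1,0,0,0,0],[0.23,1,0,0,0,0],[0.23,1,0,0,0,0],[0.23,1,0,0,0,0],[0.23,1,0,0,0,0],[0.23,1,0,0,0,0],[0.23,1,0,0,0,0],[0.23,0.9,0,0,0,0],[0.15,0.6,0,0,0,0],[0.04,0.35,0,0,0,0],[0,0.22,0,0,0,0],[0,0,0,0,0,-0.82],[0,0,0,0,0,-0.82]]'
python3 -m jog '[[0,0,0,0,0,-0.82],[0,0,0,0,0,-0.82],[0,0,0,0,0,0],[0,0,0,0,0,0]]'
python3 snap.py w6; python3 m1.py w6 2>&1 | head -2; python3 tips.py w6|tail -5
```

```text
clock: 21.22
eef_pos: [523.6, -119.6, 196.3]
eef_rot: [0.001, -0.006, 1.0, -0.0]
wrist_force: [0.2, -0.1, -1.0]
finger_gap: 36.8
finger_force: 4.7
clock: 23.72
eef_pos: [437.7, 251.0, 195.2]
eef_rot: [-0.0, -0.078, 0.997, -0.0]
wrist_force: [0.2, 0.3, 0.6]
finger_gap: 37.1
finger_force: 4.7
clock: 24.22
eef_pos: [437.7, 251.1, 195.3]
eef_rot: [0.0, -0.147, 0.989, -0.0]
wrist_force: [0.6, -0.1, -0.7]
finger_gap: 36.7
finger_force: 4.7
24.275 [437.6 251.1 195.3] [ 0.52  0.15 -0.33  1.08 -0.    0.22] [[-0.956, -0.292, -0.0], [-0.292, 0.956, -0.0], [0.0, -0.0, -1.0]]
w6
org rim 2168 [461.1 257.6] [90.4 91.7] 17.0 z 52.6
60 -1 27 [  8.7 -24.3  60.2] [  9.5 -20.4  69.8]
60 1 28 [ 8.4 18.4 60.3] [ 9.5 22.8 69.9]
70 -1 15 [  8.8 -25.   71. ] [  9.3 -21.4  77.6]
70 1 20 [ 8.4 19.1 70.1] [ 9.5 23.5 76.9]
max z [76.1 76.6 76.9 77.4 77.6]
```

View pics/w6.png

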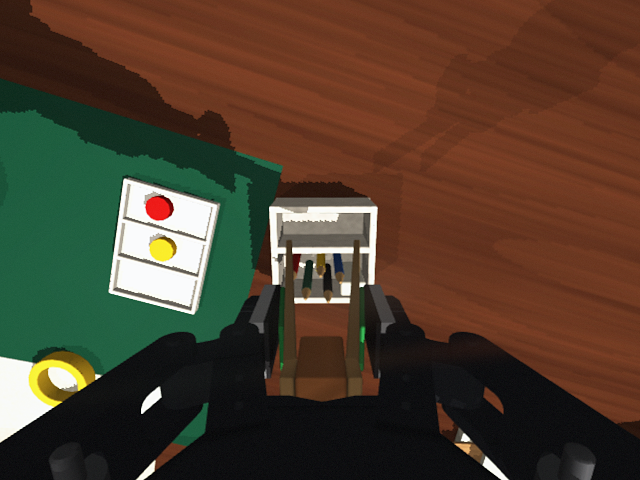

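The tips line up with the front compartment, and the rim and tip measurements agree. I lower the tongs and let go.

```bash
python3 -m jog '[[0,0,0.4,0,0,0],[0,0,0.7,0,0,0],[0,0,0.9,0,0,0],[0,0,0.9,0,0,0],[0,0,0.7,0,0,0],[0,0,0.5,0,0,0],[0,0,0.25,0,0,0],[0,0,0.08,0,0,0],[0,0,0,0,0,0],[0,0,0,0,0,0]]'
```

```text
clock: 25.52
eef_pos: [437.9, 251.6, 85.1]
eef_rot: [0.0, -0.148, 0.989, 0.0]
wrist_force: [0.3, 0.1, -1.3]
finger_gap: 36.6
finger_force: 4.7
```

```bash
python3 -m jog '[[0,0,0.04,0,0,0],[0,0,0.02,0,0,0],[0,0,0,0,0,0],[0,0,0,0,0,0]]'
python3 -m jog '[[0,0,0,0,0,0],[0,0,0,0,0,0],[0,0,0,0,0,0]]' 0.52 20
python3 -m jog '[[0,0,0,0,0,0],[0,0,0,0,0,0]]' 0.75 20
python3 -m jog '[[0,0,-0.3,0,0,0],[0,0,-0.7,0,0,0],[0,0,-0.9,0,0,0],[0,0,-0.9,0,0,0],[0,0,-0.9,0,0,0],[0,0,-0.6,0,0,0],[0,0,-0.3,0,0,0],[0,0,0,0,0,0]]'
python3 snap.py w7; python3 m1.py w7 2>&1 | head -5
```

```text
clock: 26.02
eef_pos: [437.9, 251.6, 83.5]
eef_rot: [0.0, -0.148, 0.989, 0.0]
wrist_force: [0.1, 0.7, 4.7]
finger_gap: 36.9
finger_force: 4.3
clock: 26.4
eef_pos: [437.2, 251.1, 82.7]
eef_rot: [-0.0, -0.148, 0.989, -0.0]
wrist_force: [-0.1, -0.2, 1.2]
finger_gap: 44.2
finger_force: 0.0
clock: 26.65
eef_pos: [437.5, 251.3, 83.0]
eef_rot: [-0.0, -0.148, 0.989, -0.0]
wrist_force: [-0.0, -0.0, -1.1]
finger_gap: 64.0
finger_force: 0.0
clock: 27.65
eef_pos: [437.7, 251.4, 198.2]
eef_rot: [0.0, -0.148, 0.989, 0.0]
wrist_force: [0.4, 0.3, 1.0]
finger_gap: 64.1
finger_force: 0.0
27.7 [437.4 251.2 197.7] [ 0.52  0.15 -0.33  1.09  0.    0.22] [[-0.956, -0.293, -0.0], [-0.293, 0.956, -0.0], [0.0, -0.0, -1.0]]
w7
org rim 2367 [460.8 257.6] [90.  91.8] 17.1 z 52.6
head 1210 [437.3 251.1] [18.2 23.4] 16.7 z 148.2
 pad 155 [300. 246.] [433. 230.  80.] [450. 240. 123.] [439.1 235.1 120.1]
 pad 136 [347. 246.] [423. 262.  87.] [441. 272. 123.] [430.8 266.5 116.7]
```

The tongs stand with the head at (437.3, 251.1), z 148, in line with the compartment. Now the lid.

```bash
python3 -m jog '[[0.1,-0.3,0,0,0,0],[0.24,-0.7,0,0,0,0],[0.34,-1,0,0,0,0],[0.34,-1,0,0,0,0],[0.34,-1,0,0,0,0],[0.34,-1,0,0,0,0],[0.34,-1,0,0,0,0],[0.34,-1,0,0,0,0],[0.34,-1,0,0,0,0],[0.34,-1,0,0,0,0],[0.34,-1,0,0,0,0],[0.34,-1,0,0,0,0],[0.34,-1,0,0,0,0],[0.34,-1,0,0,0,0],[0.34,-1,0,0,0,0],[0.34,-1,0,0,0,0]]' 0.6 | head -2
python3 -m jog '[[0.34,-1,0,0,0,0],[0.34,-1,0,0,0,0],[0.34,-1,0.3,0,0,0],[0.3,-0.9,0.5,0,0,0],[0.2,-0.6,0.7,0,0,0],[0.1,-0.37,0.7,0,0,0],[0.05,-0.2,0.6,0,0,0],[0,0,0.4,0,0,0],[0,0,0.2,0,0,0],[0,0,0,0,0,0],[0,0,0,0,0,0]]'
python3 snap.py w8; python3 m2.py w8
python3 - <<'E'
from h import *
im=cv2.imread('pics/w8.png'); cv2.imwrite('pics/w8c.png',im[100:480,60:600])
E
```

```text
clock: 29.7
eef_pos: [424.4, -146.2, 197.8]
clock: 31.08
eef_pos: [423.3, -278.0, 113.6]
eef_rot: [0.0, -0.149, 0.989, -0.0]
wrist_force: [-0.3, 0.1, 0.1]
finger_gap: 51.3
finger_force: 0.0
31.125 [ 423.4 -278.1  113.7] [-0.58  0.22 -0.45  0.9   0.   -0.88] [[-0.956, -0.294, 0.001], [-0.294, 0.956, -0.001], [-0.001, -0.001, -1.0]]
w8
lid 10516 mec [ 422.6 -278.7] 45.9 ell [ 422.5 -278.7] [91.1 91.3] z 10.8
pot rim 175 mec [554.2 -90.4] 9.2 ell [553.4 -91. ] [10.7 18.2] z 41.8
knob 590 mec [ 420.8 -260. ] 28.1 ell [ 422.9 -259.9] [25.1 57.7] z 33.6
```

View pics/w8c.png

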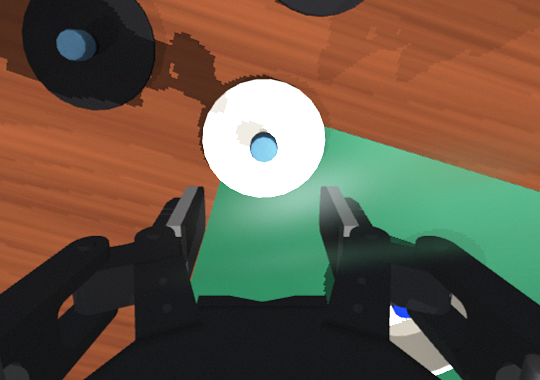

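White lid, blue knob at crop (263,148), midway between the fingers (204 and 320). The black ones are at upper left and top and are left alone. Descending to grip.

```bash
python3 -m jog '[[0.04,0,0.5,0,0,0],[0,0,0.9,0,0,0],[0,0,0.9,0,0,0],[0,0,0.8,0,0,0],[0,0,0.5,0,0,0],[0,0,0.28,0,0,0],[0,0,0.1,0,0,0],[0,0,0,0,0,0],[0,0,0,0,0,0]]'
python3 -m jog '[[0,0,0,0,0,0],[0,0,0,0,0,0],[0,0,0,0,0,0],[0,0,0,0,0,0],[0,0,0,0,0,0],[0,0,0,0,0,0]]' 0.15 40
```

```text
clock: 32.25
eef_pos: [422.4, -278.6, 14.1]
eef_rot: [0.0, -0.148, 0.989, -0.0]
wrist_force: [-0.3, 0.3, 0.1]
finger_gap: 51.3
finger_force: 0.0
clock: 33.0
eef_pos: [422.2, -278.5, 14.0]
eef_rot: [0.0, -0.148, 0.989, -0.0]
wrist_force: [-1.4, 0.6, 5.8]
finger_gap: 18.1
finger_force: 39.0
```

```bash
python3 -m jog '[[0,0,-0.2,0,0,0],[0,0,-0.5,0,0,0],[0,0,-0.8,0,0,0],[0,0,-0.8,0,0,0],[0,0,-0.6,0,0,0],[0,0,-0.3,0,0,0],[0,0,0,0,0,0]]'
python3 -m jog '[[-0.2,0.17,0,0,0,0],[-0.5,0.42,0,0,0,0],[-0.7,0.6,0,0,0,0],[-0.7,0.6,0,0,0,0],[-0.7,0.6,0,0,0,0],[-0.7,0.6,0,0,0,0],[-0.7,0.6,0,0,0,0],[-0.6,0.5,0,0,0,0],[-0.5,0.42,0,0,0,0],[-0.3,0.25,0,0,0,0],[-0.14,0.11,0,0,0,0],[0,0,0,0,0,0],[0,0,0,0,0,0]]'
python3 snap.py w9
python3 - <<'E'
from h import *
f=np.load('w9.npz');P=cloud(f['d'],f['K'],f['E']);x,y,z=P[...,0],P[...,1],P[...,2]
r=np.hypot(x-523.6,y+120)
w=cv2.inRange(cv2.cvtColor(f['im'],cv2.COLOR_RGB2HSV),(0,0,70),(180,70,255))>0
q=P[w&(r<60)&(z>80)&(z<100)]
A=np.c_[q[:,:2],np.ones(len(q))]; in_=np.ones(len(q),bool)
for _ in range(6):
    s=np.linalg.lstsq(A[in_],q[in_,2],rcond=None)[0]; in_=abs(A@s-q[:,2])<1.5
q=q[in_]; print('lid flange',len(q),'slope',s[:2].round(4),'z',np.median(q[:,2]).round(1),q.min(0).round(1),q.max(0).round(1))
e=cv2.fitEllipse(cv2.convexHull(q[:,:2].astype(np.float32))); print(e, cv2.minEnclosingCircle(q[:,:2].astype(np.float32)))
m=(r<60)&(z>38)&(z<46);print('rim pts',m.sum(),P[m].min(0).round(1),P[m].max(0).round(1))
E
```

```text
clock: 33.88
eef_pos: [422.2, -278.5, 94.0]
eef_rot: [0.0, -0.148, 0.989, -0.0]
wrist_force: [-0.5, 0.2, -0.7]
finger_gap: 18.1
finger_force: 39.1
clock: 35.5
eef_pos: [523.1, -120.2, 93.5]
eef_rot: [-0.0, -0.148, 0.989, -0.0]
wrist_force: [-0.4, -0.1, -1.2]
finger_gap: 18.2
finger_force: 39.1
35.55 [ 523.2 -120.3   93.6] [-0.23  0.29 -0.41  0.87 -0.   -0.52] [[-0.956, -0.293, -0.0], [-0.293, 0.956, -0.0], [0.0, -0.0, -1.0]]
lid flange 17798 slope [-0.0004  0.    ] z 90.3 [ 478.  -167.1   88.8] [569.7 -75.7  91.8]
((523.7684936523438, -121.46586608886719), (91.00735473632812, 91.72209930419922), 101.68833923339844) ((523.9087524414062, -121.4521255493164), 46.049259185791016)
rim pts 1227 [ 476.9 -164.6   38.1] [510.1 -86.5  44.9]
```

View pics/w9.png

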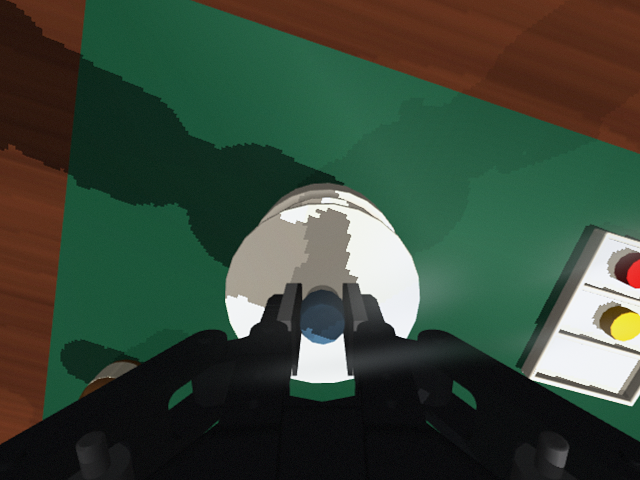

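The lid is level in the grip, with its centre at (523.8, −121.4); the pot is at (523.5, −120.0). The pot's rim shows behind the lid at (330,190). I shift 1.3 mm in y and lower.

```bash
python3 -m jog '[[-0.015,0.05,0,0,0,0],[0,0,0.3,0,0,0],[0,0,0.5,0,0,0],[0,0,0.4,0,0,0],[0,0,0.25,0,0,0],[0,0,0.15,0,0,0],[0,0,0.06,0,0,0],[0,0,0,0,0,0],[0,0,0,0,0,0]]'
python3 -m jog '[[0,0,0.03,0,0,0],[0,0,0.02,0,0,0],[0,0,0,0,0,0],[0,0,0,0,0,0]]'
```

```text
clock: 36.67
eef_pos: [523.7, -118.6, 52.3]
eef_rot: [0.0, -0.148, 0.989, -0.0]
wrist_force: [-0.1, 0.5, -1.1]
finger_gap: 18.1
finger_force: 39.1
clock: 37.17
eef_pos: [523.4, -118.5, 50.8]
eef_rot: [-0.0, -0.148, 0.989, 0.0]
wrist_force: [0.2, -0.7, -0.3]
finger_gap: 18.7
finger_force: 39.1
```

```bash
python3 -m jog '[[0,0,0.03,0,0,0],[0,0,0,0,0,0],[0,0,0,0,0,0]]'
python3 -m jog '[[0,0,0.02,0,0,0],[0,0,0,0,0,0],[0,0,0,0,0,0]]'
```

```text
clock: 37.55
eef_pos: [523.5, -118.5, 50.1]
eef_rot: [0.0, -0.148, 0.989, -0.0]
wrist_force: [-0.7, -0.6, 0.6]
finger_gap: 18.3
finger_force: 39.2
clock: 37.92
eef_pos: [523.5, -118.5, 50.0]
eef_rot: [0.0, -0.148, 0.989, -0.0]
wrist_force: [-2.0, 0.1, 5.2]
finger_gap: 18.3
finger_force: 39.6
```

Contact comes at 50.0, which is 14 + 36 as expected. I release and rise.

```bash
python3 -m jog '[[0,0,0,0,0,0],[0,0,0,0,0,0],[0,0,0,0,0,0],[0,0,0,0,0,0]]' 0.5 20
python3 -m jog '[[0,0,-0.3,0,0,0],[0,0,-0.6,0,0,0],[0,0,-0.9,0,0,0],[0,0,-1,0,0,0],[0,0,-1,0,0,0],[0,0,-1,0,0,0],[0,0,-0.6,0,0,0],[0,0,-0.3,0,0,0],[0,0,0,0,0,0],[0,0,0,0,0,0]]'
python3 snap.py w10
python3 - <<'E'
from h import *
for n in('wrist','scene','side'):
    im,d,K,E,c=grab(n); P=cloud(d,K,E);x,y,z=P[...,0],P[...,1],P[...,2]
    if n=='scene': cv2.imwrite('pics/s9.png',cv2.resize(im[180:380,220:500,::-1],None,fx=2.8,fy=2.8))
    hsv=cv2.cvtColor(im,cv2.COLOR_RGB2HSV); w=cv2.inRange(hsv,(0,0,70),(180,70,255))>0
    q=P[w&(np.hypot(x-523.6,y+120)<60)&(z>42)&(z<50)]
    A=np.c_[q[:,:2],np.ones(len(q))]; k=np.ones(len(q),bool)
    for _ in range(6): s=np.linalg.lstsq(A[k],q[k,2],rcond=None)[0]; k=abs(A@s-q[:,2])<1.2
    print(n,len(q),'slope',s[:2].round(4),'z',np.median(q[k,2]).round(2),cv2.minEnclosingCircle(q[k,:2].astype(np.float32)))
    h=P[(abs(x-437)<30)&(abs(y-254)<30)&(z>140)&(z<155)]
    if len(h): print(' head',np.median(h,0).round(1))
E
```

```text
clock: 38.42
eef_pos: [523.4, -118.5, 49.5]
eef_rot: [-0.0, -0.148, 0.989, 0.0]
wrist_force: [0.3, 0.3, 0.2]
finger_gap: 42.8
finger_force: 0.0
clock: 39.67
eef_pos: [522.8, -118.4, 191.2]
eef_rot: [-0.001, -0.148, 0.989, 0.0]
wrist_force: [0.2, -0.1, -0.4]
finger_gap: 42.8
finger_force: 0.0
39.725 [ 522.8 -118.4  191.1] [-0.22  0.22 -0.27  1.09 -0.   -0.52] [[-0.956, -0.293, -0.002], [-0.293, 0.956, 0.0], [0.001, 0.001, -1.0]]
wrist 8084 slope [-0.0004 -0.001 ] z 46.82 ((524.0657958984375, -119.84271240234375), 45.82257080078125)
scene 854 slope [-0.0027 -0.0071] z 46.77 ((524.5491333007812, -114.40706634521484), 46.70604705810547)
 head [441.6 256.9 147.9]
side 672 slope [0.0014 0.001 ] z 45.33 ((523.766357421875, -115.05439758300781), 46.199703216552734)
 head [436.1 259.  146.9]
```

View pics/s9.png

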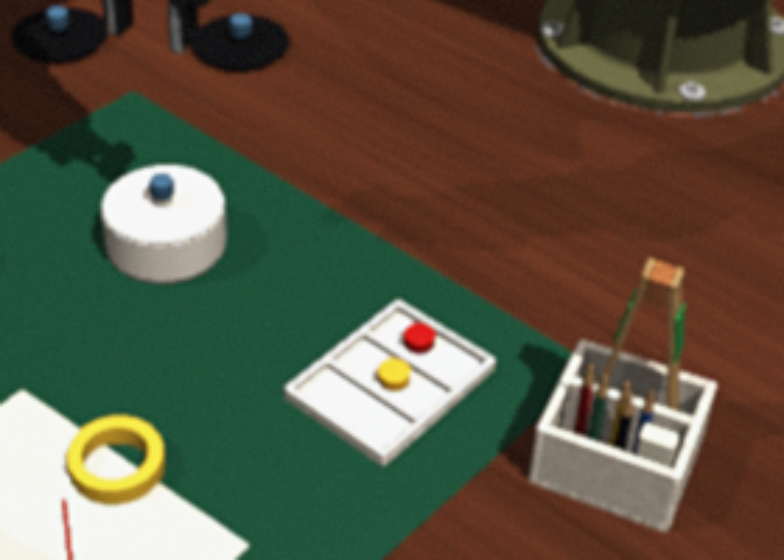

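The picture shows the lid seated level on the pot at (163,215), with the flange top at z 46.8 against 46 expected. The tongs stand in the front compartment at (645,330), and the red and yellow tablets are in place. I hand in.

```bash
python3 -c "
from workcell import finish_job
print(finish_job())"
```

```text
the job is handed in; nothing more can be done
None
```

The job is handed in at about 40 s on the robot's clock: the tongs laid the blue tablet in the pot and stand in their compartment again, and the lid is seated level; no verdict was returned.

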